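# Lock the bayonet stop post into the welding fixture

### The job

Take the post with the flat, bar-shaped head out of the rack, put it nose first into the round bayonet socket of the grey fixture block, push it in against the spring and turn it a quarter turn clockwise so that it springs back and locks, then let go. Feel for the slots and work gently: never load the socket with more than about 60 N, pushing and twisting taken together. Leave the ball-headed and the cone-headed pin standing in the rack.

Things in the scene. Friction and masses are not known exactly. Their poses are not given: they have to be found in the camera images.
- post_head (a point): Post to lock, bare steel, 90 mm tall, upright, about 0.28 kg (varies). Point: centre of its head, a block 40 mm long (x) by 22 mm wide (y) by 38 mm high; z up. Grip across the 22 mm width. Below the head: round collar, 34 mm diameter, 6 mm thick, then a 20 mm round shaft.
- post_lugs (a point): Point on the post's axis, 49.5 mm below the head centre, at mid-height of its two opposed lugs: they lie along the post's x axis, 40 mm tip to tip, 9.8 mm wide, 7 mm thick. Half a turn makes no difference. In the rack the post rests on its lugs, nose in a bore.
- post_nose (a point): Lower end of the post, on its axis, 71 mm below the head centre and 18 mm below the lugs' undersides: a 12 mm flat nose that widens to the 20 mm shaft over 8 mm.
- block: Grey fixture block bolted to the table, 110 x 110 x 66 mm; origin at the centre of its underside, z up. Holds on its axis the bayonet socket, a round steel sleeve of 72 mm diameter whose flat top is 70 mm above this origin and does not move.
- socket_top (a point): Centre of the sleeve's top, block's axes. Hole for the shaft (22 mm) with two opposed lug slots 12.4 mm wide. The sleeve's angle is NOT measured: slots lie within 0.5 rad either side of the block's x axis; see them, or feel: rest the lugs lightly on top and turn until they drop in (fit within about 0.06 rad). Roof beside the slots 10 mm thick.
- spring_start (a point): Point on the socket axis, 22 mm below its top, where the nose meets the spring plunger: about 4 N, then 0.7 N more per mm, hard stop 20 mm lower (about 18 N). When the nose is over 13 mm below this point the lugs are under the roof; then the post turns only clockwise seen from above, by a quarter turn from the slots to a solid stop.
- locked_head (a point): Point on the socket axis, 40 mm above its top, where the head centre stands when locked: at the quarter-turn stop the spring lifts the lugs 4 mm into notches under the roof (nose then 9 mm below the spring's start). Twisting against the stop loads the lugs quickly: 0.5 N m there is 30 N or more.
- rack: Blue painted rack block fixed to the table, 85 mm (x) x 250 mm (y) x 40 mm high, origin at the centre of its underside; three bores of 22 mm, 30 mm deep, 80 mm apart along its y axis, hold the post and two other pins in any order.
- ball_pin_mid (a point): A pin to leave alone: steel, 38 mm flange, round ball-like knob, no lugs, 83 mm tall; point on its axis 45 mm above its lower end.
- cone_pin_mid (a point): A pin to leave alone: steel, 38 mm flange, pointed conical top, no lugs, 74 mm tall; point on its axis 45 mm above its lower end.
Things that resemble listed ones, but are neither listed nor needed, are in the scene too. Several things have the shape of the block; the one meant has the colours described above.

How it is judged (in metres and radians):
On the way, in this order (a step that is already met when the one before it is completed fails the run):
1. the post is lifted clear of the rack (height (world z) of post_head above 0.125 m), for 0.1 s.
2. the post is pushed down in the socket until its lugs are under the roof (horizontal distance between post_head and block below 0.006 m and z of post_head in the frame of block below 0.106 m), for 0.1 s.
At the end, for the whole second after the job is handed in: Released and at rest in the socket: lugs' centre within 4 mm of the block's axis, head centre 108 to 112 mm above its origin (lugs up in the locking notches), upright within 0.15 rad, a quarter turn from the entry slots (post x within 0.65 rad of block y, which covers the sleeve's angle) (horizontal distance between post_lugs and block below 0.004 m and z of post_head in the frame of block between 0.108 and 0.112 m and angle between the x axis of post_head and the y axis of block, either way round below 0.65 rad and angle between post_head's own z axis and vertical below 0.15 rad and linear speed of post below 0.02 m/s); the robot touches nothing.
It fails at once if the post loads the socket with more than 60 N, pushing and twisting together (contact force between post and block above 60 N).
It fails at once if one of the other two pins is moved by more than 25 mm or tipped (distance of any of ball_pin_mid, cone_pin_mid from where it was at the start of the episode above 0.025 m or angle between any of ball_pin_mid, cone_pin_mid's own z axis and vertical above 0.35 rad).
It also fails if it takes over 72 s, if anything falls off the work surface, if the arm or the gripper's body presses on something with over 40 N, if the wrist force passes 120 N, or if a joint passes its speed limit or range.

### The arm

A 6-joint arm with a two-finger parallel gripper is mounted at the origin on the work surface. World frame = base frame: x ahead of the robot, y to its left, z up, the work surface at z = 0. Lengths are in mm, angles in rad, forces in N, time in s.
With the tool pointing down it reaches from about 275 to 750 mm from the base axis. Payload 10.2 kg.
Tool frame: the origin (TCP) lies on the front face of the gripper's body, between the roots of the fingers; the fingertips stand 73 mm ahead of it and the grasp point (between the pads) lies ctrl.grip_depth ahead of it (ctrl.grip_depth is the distance from the TCP to the grasp point, in mm); z points along the fingers, y is the direction in which the jaws open and shut (so a half turn about z gives the same grasp; the last joint's range is limited). The gripper opens to 85 mm and grips with 20 to 120 N. Pads are 22 mm wide; open, the fingers measure 114 mm over their backs; the gripper's body (76 mm by 85 mm) begins 54 mm behind the grasp point. The pads swing forward as they close: fully open they stand 13 mm farther back than shut.
Start: joints at [-0.223, 0.313, 1.498, -0, 1.331, -0.223], TCP at [525.006, -0.014, 303.894] pointing down, gripper open.
Joint ranges: [-2.94, 2.94], [-0.97, 2.17], [0.19, 2.56], [-1.23, 4.37], [0.02, 3.11], [-2.88, 2.88]. Speed limits (rad/s): [2.39, 2.39, 3.01, 3.14, 3.14, 3.14].

### API

Orientations are given as a unit quaternion [w, x, y, z].
In Python, from rig import readout, capture, ctrl, nets gives the robot as it stands. The module is installed in compiled form; this text tells all that it offers.
- The arm moves only by the tool apply_moves, never from a script. Its argument "targets" is a list of rows, each a list of 4 numbers: the shift along the tool's x, y, z in cm, then the turn about the tool's z in degrees. A call has 1 to 8 rows; each row shifts and turns the commanded pose from where the row before left it, along the tool's axes as they then stand; what a row does not reach is not made up. A row lasts 1/10 s, in which the tool goes at most 50 mm and 8.59 degrees, less where a joint would pass 70% of its speed; a pose out of reach is approached as far as the arm can. A call with a gripper value outside its range is refused whole. "grip" is the finger opening in cm, from 0 to 8.54, set as the call begins (left out, the last holds). The fingers move at their own pace and stop on an object; "force" is the grip in N (left out, the last holds). Time passes only in rows, so rows that do not move let the fingers close. It gives the time, the measured TCP pose, the force and the opening at its end, in the units of the state.
- readout.sense(): the state, without advancing time (a new reading comes with each control period).
- capture(name): name is "scene" or "side" or "wrist"; returns a dict with "img" (400x640x3 uint8, red, green, blue), "fov_y" (degrees; the focal length in pixels is half the picture's height over the tangent of half this angle, whatever the lens; pixels are square), "cx", "cy" (the principal point, pixels), "eye" and "rotation" of the camera in the world. Camera axes: x right, y down, z forward; pixel columns grow to the right and rows downward; lengths in mm; the calibration is good to about 2 mm. A picture is of the moment at which its call begins. There is no depth.
- ctrl.finish_job(): hands the job in, once; it reports no verdict.
Trained networks look in the newest picture that a camera, given by its name, has taken for a name from the list of things; names that differ only in an ending like _2 or _b are one class to them, and where a whole thing is asked for, a point or a joint stands for the part that bears it (a point fixed in the world has none). Each returns a list of dicts, best first, with "score" (0 to 1); they miss things now and then, are a little off and sometimes report something else, mostly with a low value. They report only what shows in the picture. A call takes as long as a camera call. They do not tell look-alikes from the thing itself.
- nets.boxes_of(camera, target): "location" ([column, row] as shares, 0 to 1, of the picture: columns of its width, rows of its height, amid what is visible of it).
The state is a dict: "time_s": time; "joints": joint angles; "dq": joint speeds; "tau": joint torques, N m; "eef_pos": TCP position; "ee_rot": TCP orientation; "force": force on the tool from outside, world axes, zero at the start; "wrist_torque": the same for the moment, N m; "grip_width": opening from 0.0 (shut) to 1.0 (fully open).
Only numpy, scipy, OpenCV 4.12 (cv2) and the standard library are available. Lean on these libraries where they do the work, as an engineer would, in place of code of your own. Each camera call takes 0.05 s, during which the arm holds its last target.

## Working session

There is one attempt and no reset: what is moved stays moved. The work goes in short steps, Python scripts to look and compute and a tool call to move; the robot and the scene stay as the last step left them, time stands still between calls to the robot, and variables do not carry over. Pictures are saved under pics/ and viewed, and the job is handed in when it is done.

Besides the shell and the picture viewer there is one more tool, called after ">>>" as name(argument=value, ...), one argument or row to a line, values as JSON. apply_moves: Moves the arm, as the interface text tells. Its arguments: {"type":"object","properties":{"targets":{"type":"array"},"grip":{"type":"number"},"force":{"type":"number"}},"required":["targets"]}

```bash
mkdir -p pics
python3 - <<'E'
from rig import readout,capture,ctrl,nets
import cv2
print(readout.sense(), ctrl.grip_depth)
for c in ["scene","side","wrist"]:
    r=capture(c); cv2.imwrite(f"pics/{c}0.png",r["img"][:,:,::-1])
    print(c,r["fov_y"],r["cx"],r["cy"],r["eye"],r["rotation"])
    for t in ["post_head","block","rack","ball_pin_mid","cone_pin_mid","socket_top"]:
        print(t,[(round(d["score"],2),round(d["location"][0]*640),round(d["location"][1]*400)) for d in nets.boxes_of(c,t)][:4])
E
```

```text
{'time_s': 0.0, 'joints': array([-2.23376744e-01,  3.13461088e-01,  1.49845826e+00, -1.00414733e-05,
        1.33095762e+00, -2.23392623e-01]), 'dq': array([-0.00082864,  0.0004816 ,  0.00090937, -0.00129585, -0.00030908,
        0.00048764]), 'tau': array([-5.78409599e-04, -4.12261176e+01, -2.59742296e+01, -3.58453699e-04,
        4.11797926e-03, -1.23038126e-05]), 'eef_pos': array([5.24836410e+02, 3.53783605e-02, 3.03321361e+02]), 'ee_rot': array([-5.40783350e-04,  7.07100176e-01,  7.07113095e-01, -3.46325283e-04]), 'force': array([-0.13739503, -0.69552173, -0.45740305]), 'wrist_torque': array([-0.05501125, -0.03315941,  0.03847884]), 'grip_width': 0.9968476007433499} 53.900000000000006
scene 52.376473945187136 315.5425549635677 200.155960634804 [1317.58985623  -55.06522984  803.39619823] [-0.31122621  0.68728793  0.59699165 -0.27271692]
post_head []
block [(0.86, 321, 238), (0.71, 389, 220), (0.56, 442, 198)]
rack [(0.76, 200, 257), (0.52, 387, 223)]
ball_pin_mid []
cone_pin_mid [(0.71, 162, 250)]
socket_top [(0.97, 441, 198), (0.81, 320, 241), (0.71, 387, 219)]
side 53.99211206468039 319.3742768019477 200.522034605184 [ 170.9797225  -534.88466419  670.4172539 ] [-0.40680249  0.86981081 -0.25135626  0.12149449]
post_head [(0.93, 419, 281), (0.51, 389, 263)]
block [(0.86, 283, 174), (0.82, 335, 210), (0.67, 232, 154)]
rack []
ball_pin_mid [(0.62, 389, 265)]
cone_pin_mid [(0.95, 454, 323)]
socket_top [(0.93, 282, 180), (0.75, 333, 212), (0.57, 233, 155)]
wrist 69.19344513490725 320.59178810686666 199.88832120001794 [524.87241299  77.3823652  373.16979805] [1.52320629e-01 9.88331000e-01 2.28019828e-04 4.56365425e-04]
post_head [(0.51, 376, 342)]
block [(0.82, 332, 1), (0.81, 392, 123), (0.29, 358, 285)]
rack [(0.87, 359, 284)]
ball_pin_mid [(0.87, 364, 314)]
cone_pin_mid []
socket_top [(0.76, 335, 4), (0.72, 390, 125), (0.34, 361, 287)]
```

View pics/scene0.png

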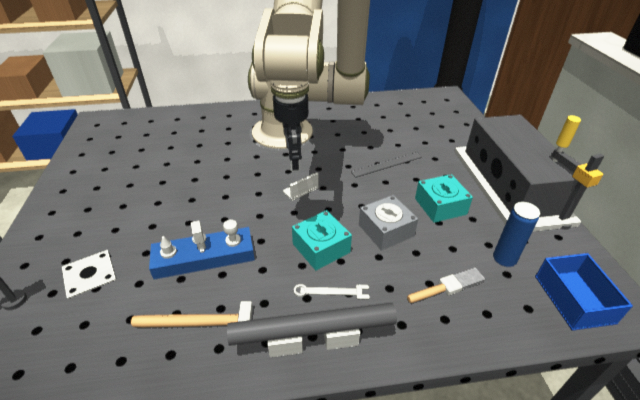

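View pics/side0.png

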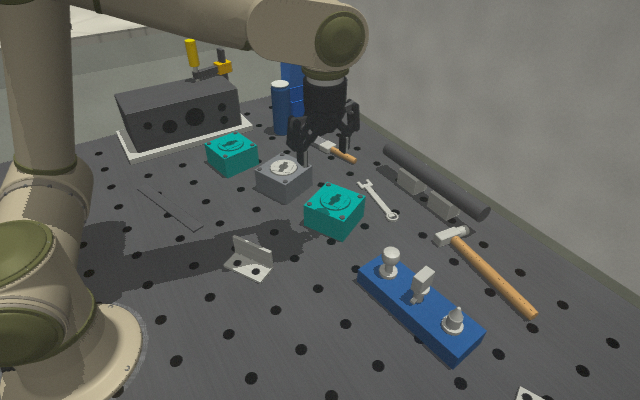

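View pics/wrist0.png

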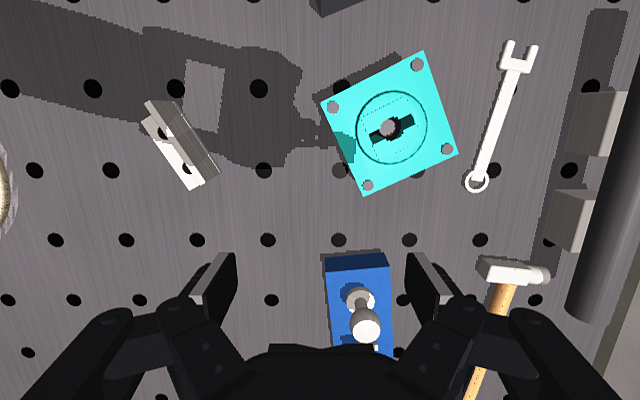

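The wanted post is the middle one in the rack, bar head, at scene (199,235) / side (421,281). It could be confused with the ball pin at scene (232,232) / side (389,263) or the cone pin at scene (167,247) / side (454,320). The wanted block is the grey one at scene (388,220) / side (283,178). The turquoise look-alikes are at scene (321,238) and (444,197). I'll check the choice with close crops.

Run:
```python
import cv2,numpy as np
s=cv2.imread("pics/scene0.png"); d=cv2.imread("pics/side0.png")
a=cv2.resize(s[205:285,140:265],(500,320)[::1],interpolation=cv2.INTER_CUBIC)
b=cv2.resize(d[235:370,345:495],(300,270),interpolation=cv2.INTER_CUBIC)
c=cv2.resize(s[190:255,345:430],(340,260),interpolation=cv2.INTER_CUBIC)
e=cv2.resize(d[140:210,240:325],(340,280),interpolation=cv2.INTER_CUBIC)
o=np.zeros((600,800,3),np.uint8)
o[:320,:500]=a;o[:270,500:]=b;o[320:580,:340]=c;o[320:600,400:740]=e
cv2.imwrite("pics/crop0.png",o)
```

```text
(no output)
```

View pics/crop0.png

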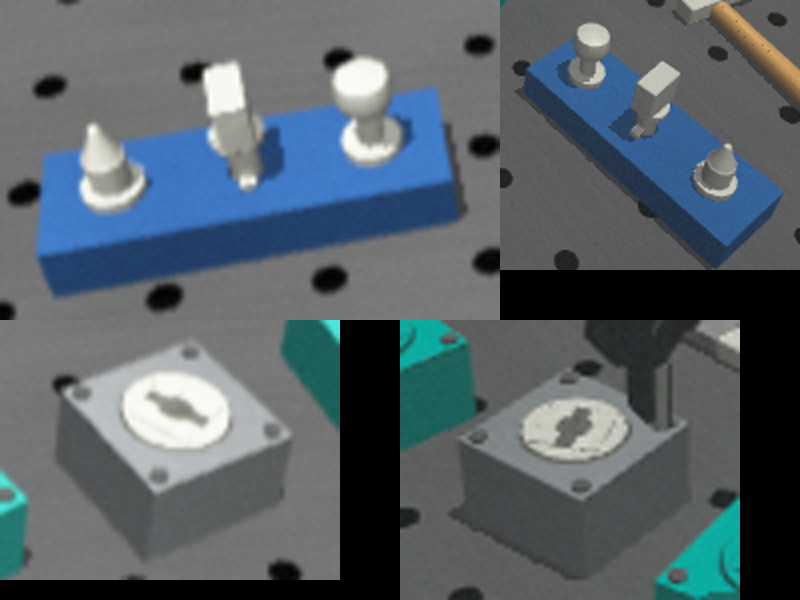

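```bash
cat > h.py <<'E'
import numpy as np,cv2
from scipy.spatial.transform import Rotation as R
def Rm(q): return R.from_quat([q[1],q[2],q[3],q[0]]).as_matrix()
def ray(cam,px):
    f=200/np.tan(np.radians(cam["fov_y"]/2))
    d=np.array([(px[0]-cam["cx"])/f,(px[1]-cam["cy"])/f,1.]); d=Rm(cam["rotation"])@d
    return np.array(cam["eye"]),d/np.linalg.norm(d)
def onz(cam,px,z):
    e,d=ray(cam,px); return (e+d*(z-e[2])/d[2])[:2]
def tri(l):
    A=0;b=0
    for c,p in l:
        e,d=ray(c,p);M=np.eye(3)-np.outer(d,d);A=A+M;b=b+M@e
    return np.linalg.solve(A,b)
def proj(cam,P):
    f=200/np.tan(np.radians(cam["fov_y"]/2))
    c=(np.asarray(P,float)-cam["eye"])@Rm(cam["rotation"])
    return c[...,:2]/c[...,2:]*f+[cam["cx"],cam["cy"]]
E
python3 - <<'E'
from h import *
from rig import capture
S=capture("scene");D=capture("side")
def go(n,s,d,z): print(n,tri([(S,s),(D,d)]).round(1),onz(S,s,z).round(1),onz(D,d,z).round(1))
go("headtop",(195.8,224.3),(345+163/2-3,235+75/2-1),112)
go("socket",(388.8,212.8),(283.5,167.3),70)
# rack top corners
for p in [(43,157),(438,88),(456,187),(37,253)]: print(onz(S,(140+p[0]/4,205+p[1]/4),40).round(1))
# block top corners
for p in [(60,390),(192,343),(291,437),(158,491)]: print(onz(S,(345+p[0]/4,190+(p[1]-320)/4),66).round(1))
E
```

```text
headtop [ 583.9 -245.6  116.3] [ 579.6 -247.3] [ 587.  -242.8]
socket [557.8 245.8  65. ] [562.9 243.7] [554.5 239.3]
[ 560.3 -375. ]
[ 533.4 -125.1]
[ 622.9 -115.5]
[ 640.3 -365.8]
[527.4 174.2]
[492.7 276. ]
[593.6 313.5]
[629.1 214.5]
```

The crops confirm it: the middle rack item has the bar-shaped head with a lug below it, and the grey block carries the pale steel sleeve. I'll go above the post with the wrist turned -90°, so the later clockwise quarter turn stays within joint range.

>>> apply_moves(
  targets=[
    [-4.1, 1, 0, 0],
    [-4.1, 1, 0, 0],
    [-4.1, 1, 0, 0],
    [-4.1, 1, 0, 0],
    [-4.1, 1, 0, 0],
    [-4.0, 0.8, 0, 0],
    [0, 0, 0, -8.5],
    [0, 0, 0, -8.5],
  ],
  grip=5,
)

```text
time_s: 1.95
eef_pos: [582.9, -246.3, 303.2]
ee_rot: [-0.0, 0.593, 0.805, -0.0]
force: [0.2, 0.6, 0.5]
grip_width: 0.585
```

>>> apply_moves(
  targets=[
    [0, 0, 0, -8.5],
    [0, 0, 0, -8.5],
    [0, 0, 0, -8.5],
    [0, 0, 0, -8.5],
    [0, 0, 0, -8.5],
    [0, 0, 0, -8.5],
    [0, 0, 0, -8.5],
    [0, 0, 0, -8.5],
  ],
)

```text
time_s: 2.75
eef_pos: [583.0, -245.0, 303.8]
ee_rot: [-0.0, 0.041, 0.999, 0.0]
force: [-0.3, -0.0, -0.8]
grip_width: 0.584
```

>>> apply_moves(
  targets=[
    [0, 0, 0, -5],
    [0, 0, 0, 0],
    [0, 0, 0, 0],
  ],
)

```text
time_s: 3.05
eef_pos: [583.0, -245.0, 303.8]
ee_rot: [-0.0, 0.001, 1.0, 0.0]
force: [-0.4, 0.6, 0.2]
grip_width: 0.586
```

Run:
```python
from rig import readout,capture
import cv2
from h import *
r=capture("wrist");s=readout.sense();print(s["time_s"],s["joints"],s["eef_pos"],s["ee_rot"],s["grip_width"],s["force"],r["eye"],r["rotation"])
cv2.imwrite("pics/w1.png",r["img"][:,:,::-1])
print(proj(r,[[583,-245,112],[583,-245,93]]))
```

```text
3.1 [-5.82797865e-01  5.56682744e-01  1.13682675e+00 -3.16719810e-06
  1.44806875e+00 -2.15131942e+00] [ 583.03231563 -245.02703576  303.8687154 ] [ 5.15662668e-06  1.13719214e-03  9.99999353e-01 -5.27173051e-06] 0.582926268067628 [ 0.90772444 -0.64265946 -0.05029278] [ 505.75208407 -244.56875983  373.10825553] [0.1080449  0.69948565 0.69809447 0.10821389]
[[320.14011137 194.26368309]
 [320.15809617 188.87997467]]
```

View pics/w1.png

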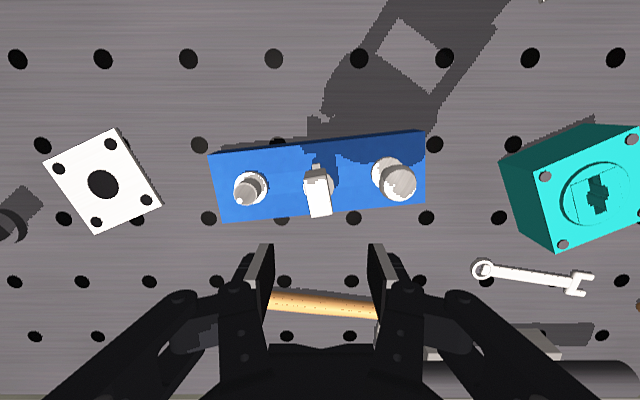

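Run:
```python
import cv2
s=cv2.imread("pics/w1.png")[120:230,200:440]
cv2.imwrite("pics/w1c.png",cv2.resize(s,None,fx=3.3,fy=3.3,interpolation=cv2.INTER_CUBIC)[:, :800])
c=cv2.imread("pics/w1.png")[150:225,280:355]
cv2.imwrite("pics/w1d.png",cv2.resize(c,(600,600),interpolation=cv2.INTER_CUBIC))
```

```text
(no output)
```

View pics/w1d.png

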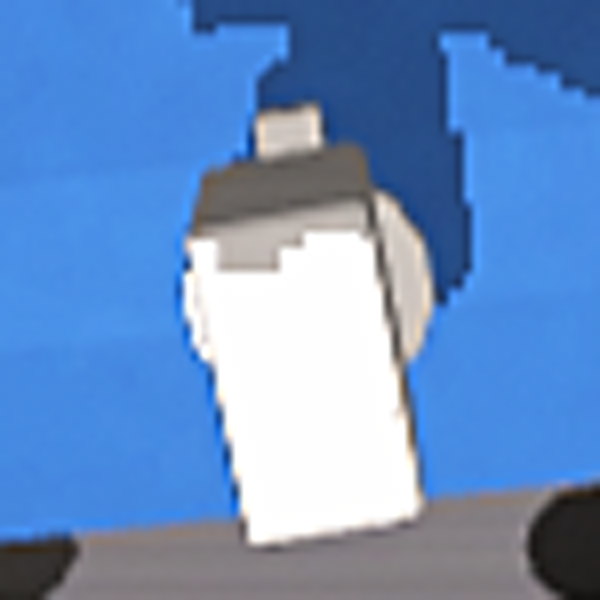

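The close crop shows the bar head's top face, with corners at about pixels (303.8,178.5), (326.3,174.1), (310.9,218.1) and (333.1,214.4). A lug sticks out behind it, at the top of the crop.

Run:
```python
from rig import capture
from h import *
r=capture("wrist")
P=np.array([onz(r,(280+x/8,150+y/8),112) for x,y in [(190,228),(370,193),(247,545),(425,515)]])
print(P.round(1),P.mean(0))
for a,b in [(0,2),(1,3),(0,1),(2,3)]:
    d=P[b]-P[a];print(np.hypot(*d),np.degrees(np.arctan2(d[1],d[0])))
```

```text
[[ 567.8 -260.1]
 [ 563.7 -239.3]
 [ 607.  -254. ]
 [ 603.2 -232.6]] [ 585.41690028 -246.50305822]
39.6413119337852 8.875646894467241
40.01345483059509 9.73765303940297
21.15138807365471 101.13367568414748
21.741927172347825 100.10310764677993
```

>>> apply_moves(
  targets=[
    [-0.24, -0.15, 3, 0],
    [0, 0, 3, -5],
    [0, 0, 3, -4.6],
    [0, 0, 3, 0],
    [0, 0, 1.6, 0],
    [0, 0, 0, 0],
    [0, 0, 0, 0],
  ],
)

```text
time_s: 3.85
eef_pos: [585.7, -246.7, 168.7]
ee_rot: [0.0, -0.083, 0.997, -0.0]
force: [-0.2, 0.8, 0.6]
grip_width: 0.585
```

Run:
```python
from rig import readout,capture
import cv2
s=readout.sense();print(s["eef_pos"],s["force"],s["wrist_torque"])
for c in ["side","scene"]:
    r=capture(c);i=r["img"][:,:,::-1]
    i=i[200:380,320:520] if c=="side" else i[170:290,120:280]
    cv2.imwrite(f"pics/{c}2.png",cv2.resize(i,None,fx=3,fy=3))
```

```text
[ 585.67763757 -246.66805951  168.65781018] [-0.20926137  0.84036809  0.58917227] [-0.01289425 -0.0203777   0.00979004]
```

View pics/side2.png

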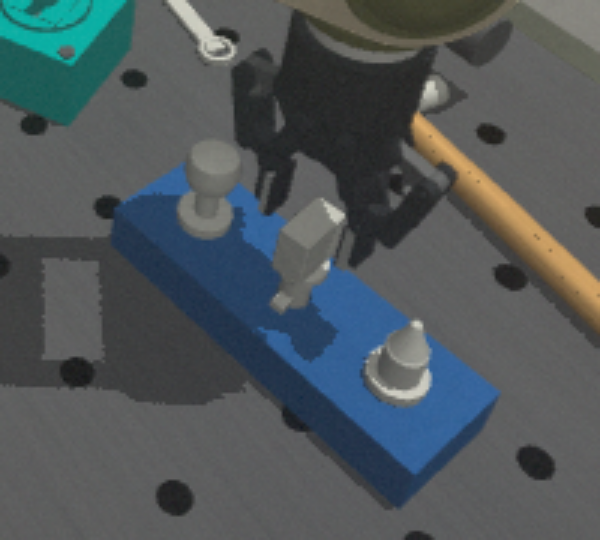

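View pics/scene2.png

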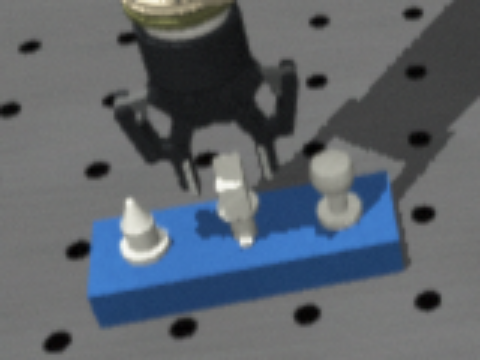

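The head sits between the two fingers in both views, and the neighbouring pins are clear. Going down to grip.

>>> apply_moves(
  targets=[
    [0, 0, 0.8, 0],
    [0, 0, 0.75, 0],
    [0, 0, 0, 0],
  ],
)

```text
time_s: 4.25
eef_pos: [585.0, -246.3, 151.1]
ee_rot: [-0.001, -0.084, 0.996, 0.001]
force: [-0.3, -0.1, -0.2]
grip_width: 0.587
```

>>> apply_moves(
  targets=[
    [0, 0, 0, 0],
    [0, 0, 0, 0],
    [0, 0, 0, 0],
    [0, 0, 0, 0],
    [0, 0, 0, 0],
    [0, 0, 0, 0],
  ],
  grip=1.5,
  force=80,
)

```text
time_s: 4.85
eef_pos: [585.5, -246.6, 152.8]
ee_rot: [0.0, -0.084, 0.996, -0.0]
force: [0.2, 0.3, 3.2]
grip_width: 0.248
```

>>> apply_moves(
  targets=[
    [0, 0, -0.5, 0],
    [0, 0, -1, 0],
    [0, 0, -1.5, 0],
    [0, 0, -2, 0],
    [0, 0, -2, 0],
    [0, 0, -2, 0],
    [0, 0, -2, 0],
    [0, 0, 0, 0],
  ],
)

```text
time_s: 5.65
eef_pos: [586.0, -246.8, 266.3]
ee_rot: [0.002, -0.084, 0.996, -0.002]
force: [-0.2, 0.6, -2.3]
grip_width: 0.244
```

Run:
```python
from rig import readout,capture
import cv2,numpy as np
s=readout.sense();print(s["eef_pos"],s["force"],s["wrist_torque"],s["grip_width"])
o=[]
for c in ["side","scene"]:
    r=capture(c);i=r["img"][:,:,::-1]
    i=i[150:350,320:520] if c=="side" else i[120:270,120:270]
    o.append(cv2.resize(i,(400,400)))
cv2.imwrite("pics/lift.png",np.hstack(o))
```

```text
[ 585.97664639 -246.78242162  266.33380866] [-0.24177012  0.61023343 -2.30104345] [-0.01731228 -0.01512774 -0.05702389] 0.24405379749024106
```

View pics/lift.png

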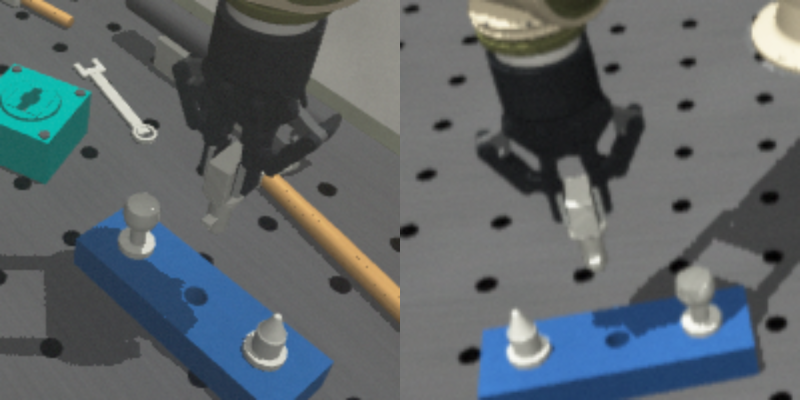

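>>> apply_moves(
  targets=[
    [-0.5, 2, -1.5, 0],
    [-1.01, 4.3, -1, 0],
    [-1.01, 4.3, -1, 0],
    [-1.01, 4.3, 0, 0],
    [-1.01, 4.3, 0, 0],
    [-1.01, 4.3, 0, 0],
    [-1.01, 4.3, 0, 0],
    [-1.01, 4.3, 0, 0],
  ],
)

```text
time_s: 6.55
eef_pos: [605.8, 85.3, 297.2]
ee_rot: [-0.001, -0.084, 0.996, 0.0]
force: [0.4, -0.1, -2.6]
grip_width: 0.242
```

>>> apply_moves(
  targets=[
    [-1.01, 4.3, 0, 0],
    [-1.01, 4.3, 0, 0],
    [-1.01, 4.3, 0, 0],
    [-0.5, 2.8, 0, 0],
    [0, 0, 0, 0],
    [0, 0, 0, 0],
    [0, 0, 0, 0],
  ],
)

```text
time_s: 7.25
eef_pos: [615.0, 242.8, 297.2]
ee_rot: [-0.0, -0.083, 0.997, -0.0]
force: [1.0, -0.8, -2.6]
grip_width: 0.241
```

Run:
```python
from rig import readout,capture
import cv2
from h import *
r=capture("wrist");s=readout.sense();print(s["time_s"],s["joints"],s["eef_pos"],s["ee_rot"],s["grip_width"],s["force"],s["wrist_torque"])
cv2.imwrite("pics/w3.png",r["img"][:,:,::-1])
print(proj(r,[[560,244,70]]))
```

```text
7.3 [ 1.98771713e-01  6.30630841e-01  1.03307250e+00 -1.20660522e-04
  1.47832489e+00 -1.53848245e+00] [615.11029313 242.51621417 297.37086527] [-2.09415037e-04 -8.31384256e-02  9.96537983e-01 -8.47791637e-05] 0.24422499311360787 [ 0.9157446  -0.10160614 -2.57973701] [0.02071232 0.00213475 0.00177954]
[[330.60422517 132.45941708]]
```

View pics/w3.png

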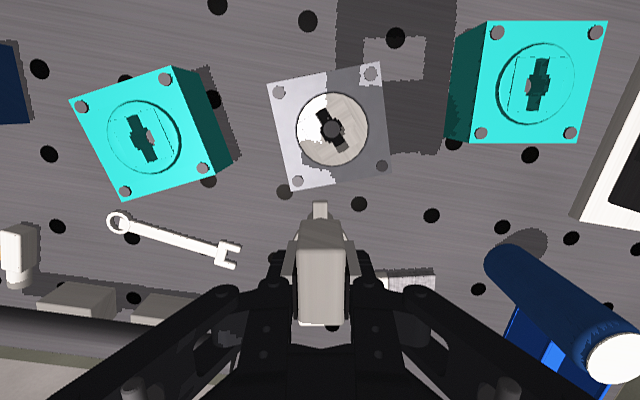

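Run:
```python
import cv2
c=cv2.imread("pics/w3.png")[55:200,260:405]
cv2.imwrite("pics/w3d.png",cv2.resize(c,(580,580),interpolation=cv2.INTER_CUBIC))
```

```text
(no output)
```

View pics/w3d.png

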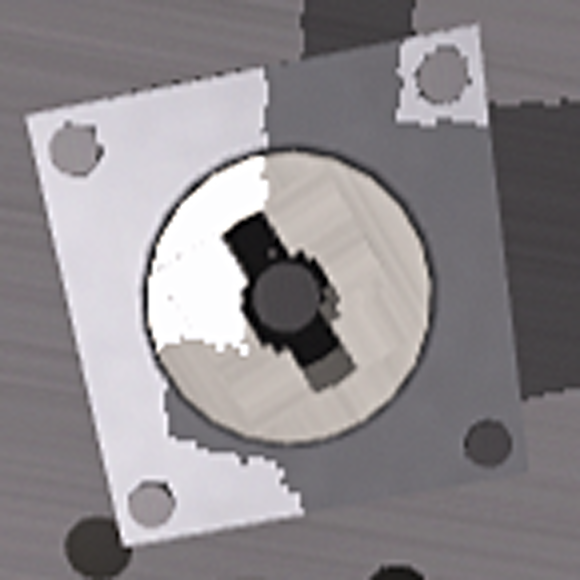

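Run:
```python
from rig import capture,readout
from h import *
r=capture("wrist")
g=lambda p,z: onz(r,(260+p[0]/4,55+p[1]/4),z)
C=np.array([g(p,66) for p in [(25,115),(477,24),(527,468),(127,548)]]);print("block",C.round(1),C.mean(0))
for i in range(4):
    d=C[(i+1)%4]-C[i];print(np.hypot(*d).round(1),np.degrees(np.arctan2(d[1],d[0])).round(1))
# auto sleeve edge: use picked points
E=np.array([g(p,70) for p in [(143,300),(432,290),(280,150),(290,443),(160,235),(385,195),(190,390),(390,400),(340,160),(230,428)]])
A=np.c_[2*E,np.ones(len(E))];x=np.linalg.lstsq(A,(E**2).sum(1),rcond=None)[0]
print("sleeve",x[:2],np.sqrt(x[2]+x[0]**2+x[1]**2),np.linalg.norm(E-x[:2],axis=1).round(1))
a=g((243,223),70);b=g((333,374),70);print("slot",a,b,(a+b)/2,np.hypot(*(b-a)),np.degrees(np.arctan2(*(b-a)[::-1])))
for q in [((225,235),(300,357)),((225,235),(312,390)),((262,212),(355,357))]:
    a,b=g(q[0],70),g(q[1],70);print("edge",np.degrees(np.arctan2(*(b-a)[::-1])))
```

```text
block [[525.6 174.6]
 [487.9 277.6]
 [589.9 314.8]
 [629.2 213.7]] [558.16791266 245.20019872]
109.7 110.1
108.5 20.0
108.5 -68.8
110.8 -159.3
sleeve [557.89562494 245.04439384] 35.26172193764569 [36.4 35.6 35.5 35.7 35.6 34.1 33.3 35.9 35.2 35.1]
slot [541.3897092  230.62113575] [573.74900712 259.2718636 ] [557.56935816 244.94649967] 43.2202310042618 41.521485108408555
edge 42.05388856244728
edge 39.72279675425791
edge 43.704299887673564
```

Sleeve centre is about (558.0, 245.1) and the slots lie at about 41.5°; the block's x axis is at about 20.3°. The slot shows in the crop running from (243,223) to (333,374).

>>> apply_moves(
  targets=[
    [2, 0.4, 0, 0],
    [2, 0.4, 0, 0],
    [1.6, 0.4, 0, 0],
    [0, 0, 1, -8],
    [0, 0, 2, -8],
    [0, 0, 2, -8],
    [0, 0, 2, -8],
    [0, 0, 0.7, 0],
  ],
)

```text
time_s: 8.15
eef_pos: [557.5, 245.0, 218.6]
ee_rot: [-0.002, -0.355, 0.935, 0.0]
force: [-0.6, 0.0, -2.9]
grip_width: 0.244
```

>>> apply_moves(
  targets=[
    [0, 0, 0, 0],
    [0, 0, 0, 0],
    [0, 0, 0, 0],
  ],
)

```text
time_s: 8.45
eef_pos: [558.3, 245.7, 221.6]
ee_rot: [0.001, -0.354, 0.935, -0.0]
force: [0.1, -0.3, -2.9]
grip_width: 0.246
```

Run:
```python
from rig import readout,capture
import cv2
from h import *
s=readout.sense();print(s["time_s"],s["joints"],s["eef_pos"],s["ee_rot"],s["grip_width"],s["force"],s["wrist_torque"])
p=s["eef_pos"];h=np.array([p[0],p[1],p[2]-59.8]);o=[]
for c,(x,y) in [("side",(180,70)),("scene",(300,130)),("wrist",(240,150))]:
    r=capture(c);i=np.ascontiguousarray(r["img"][:,:,::-1])
    cv2.imwrite(f"pics/{c}4.png",i)
    print(c,proj(r,[h,h-[0,0,49.5],h-[0,0,71],[558,245.1,70]]).round(1).tolist())
    o.append(cv2.resize(i[y:y+150,x:x+160] if c!="wrist" else i[150:300,240:400],(0,0),fx=2.5,fy=2.5,interpolation=cv2.INTER_CUBIC) if c!="wrist" else None)
cv2.imwrite("pics/over.png",np.hstack(o[:2]))
```

```text
8.45 [ 2.22816248e-01  5.66927054e-01  1.33799597e+00  1.77323588e-05
  1.23464978e+00 -2.07217401e+00] [558.30082858 245.74995611 221.63573587] [ 1.00130854e-03 -3.54233095e-01  9.35156615e-01 -1.31917059e-04] 0.24592048517887133 [ 0.13697372 -0.30673613 -2.87988952] [ 0.01025601  0.00463925 -0.03550631]
side [[281.7, 135.7], [282.8, 152.3], [283.2, 159.2], [283.6, 165.8]]
scene [[393.3, 184.6], [390.9, 199.5], [390.0, 205.7], [388.8, 211.5]]
wrist [[319.8, 268.5], [320.0, 229.2], [320.1, 217.5], [319.8, 207.4]]
```

View pics/over.png

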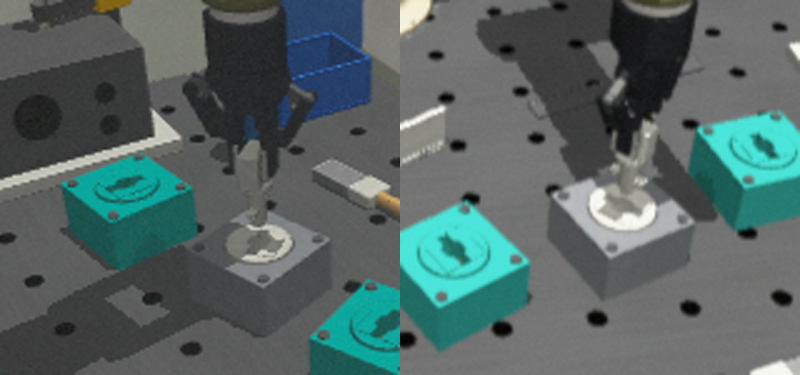

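View pics/wrist4.png

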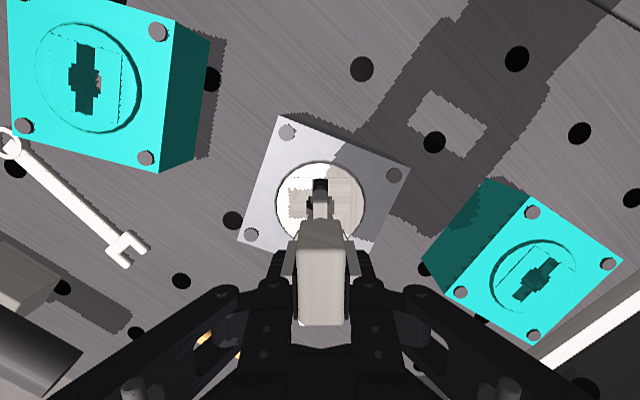

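Run:
```python
import cv2
c=cv2.imread("pics/wrist4.png")[150:260,265:375]
cv2.imwrite("pics/w4d.png",cv2.resize(c,(600,600),interpolation=cv2.INTER_CUBIC))
```

```text
(no output)
```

View pics/w4d.png

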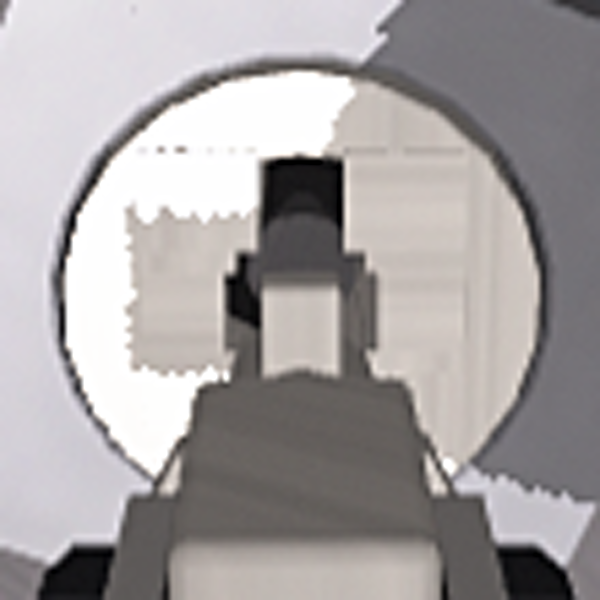

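Run:
```python
from rig import capture,readout
from h import *
r=capture("wrist");s=readout.sense();p=s["eef_pos"][:2]
a=np.radians(221.5);tx=np.array([np.cos(a),np.sin(a)]);ty=np.array([np.sin(a)*1,-np.cos(a)])
k=110/600
for n,(x,y) in dict(top=(301,60),slot=(301,157),left=(57,300),right=(545,300)).items():
    q=onz(r,(265+x*k,150+y*k),70)-p;print(n,q@tx,q@ty)
```

```text
top 38.18538309218399 -0.20836153132088153
slot 24.240209494781347 -0.19201059940394644
left 2.6171497290684975 -36.03268108297543
right 2.749169999005804 35.69088614177923
```

```bash
python3 - <<'E'
from rig import capture,readout
from h import *
r=capture("wrist");s=readout.sense();p=s["eef_pos"]
a=np.radians(221.5);tx=np.array([np.cos(a),np.sin(a),0])
k=110/600
def cr(P): q=proj(r,P);return ((q-[265,150])/k).round(0)
H=p-[0,0,59.8]
for dz,n,x in [(46,"lug top edge",20),(53,"lug bot edge",20),(19,"head bottom edge",20),(-19,"head top edge",20),(-19,"head top far",-20)]:
    print(n,[cr(H-[0,0,dz]+tx*(x+o)).tolist() for o in (-2,0,2)])
# head bottom row / top in the 600 crop
for z,dz in [(70,0)]: print(cr(np.r_[p[:2],70]))
E
python3 - <<'E'
import cv2
c=cv2.imread("pics/wrist4.png")[195:340,250:395]
cv2.imwrite("pics/w4e.png",cv2.resize(c,(580,580),interpolation=cv2.INTER_CUBIC))
E
```

```text
lug top edge [[302.0, 300.0], [302.0, 283.0], [302.0, 267.0]]
lug bot edge [[302.0, 281.0], [302.0, 265.0], [302.0, 249.0]]
head bottom edge [[301.0, 385.0], [301.0, 367.0], [301.0, 348.0]]
head top edge [[300.0, 567.0], [300.0, 544.0], [300.0, 520.0]]
head top far [[300.0, 987.0], [300.0, 968.0], [300.0, 948.0]]
[302. 318.]
```

View pics/w4e.png

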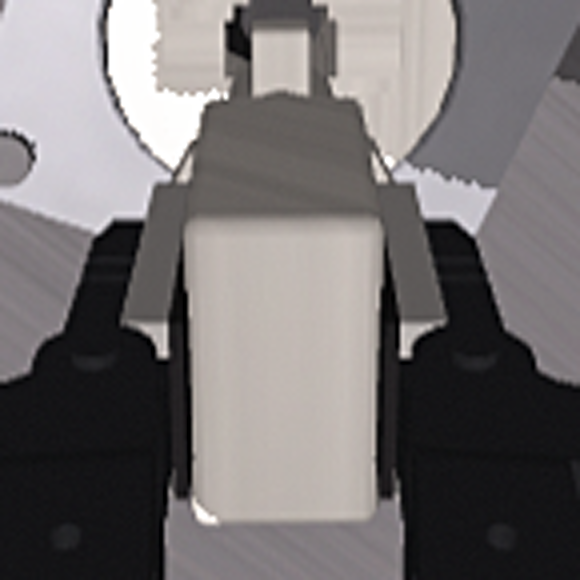

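The wrist crop shows the lug (columns 262–340) centred in the slot (260–343) and parallel to it. The sleeve lies 1–2 mm further along tool +x, so I'll shift 1.2 mm and feel my way in.

>>> apply_moves(
  targets=[
    [0.12, 0, 0.8, 0],
    [0, 0, 0.8, 0],
    [0, 0, 0.4, 0],
    [0, 0, 0.3, 0],
    [0, 0, 0.3, 0],
    [0, 0, 0.2, 0],
    [0, 0, 0, 0],
    [0, 0, 0, 0],
  ],
)

```text
time_s: 9.5
eef_pos: [557.1, 245.0, 192.5]
ee_rot: [0.0, -0.355, 0.935, -0.0]
force: [0.4, -0.0, -2.0]
grip_width: 0.248
```

>>> apply_moves(
  targets=[
    [0, 0, 0.2, 0],
    [0, 0, 0.2, 0],
    [0, 0, 0.2, 0],
    [0, 0, 0, 0],
    [0, 0, 0, 0],
  ],
)

```text
time_s: 10.0
eef_pos: [557.0, 245.0, 186.4]
ee_rot: [-0.0, -0.355, 0.935, 0.0]
force: [0.2, 0.0, -2.2]
grip_width: 0.244
```

>>> apply_moves(
  targets=[
    [0, 0, 0.1, 0],
    [0, 0, 0.1, 0],
    [0, 0, 0.1, 0],
    [0, 0, 0.1, 0],
    [0, 0, 0.1, 0],
    [0, 0, 0, 0],
    [0, 0, 0, 0],
  ],
)

```text
time_s: 10.7
eef_pos: [557.0, 245.0, 181.4]
ee_rot: [-0.0, -0.355, 0.935, 0.0]
force: [-0.4, 0.3, -2.3]
grip_width: 0.247
```

>>> apply_moves(
  targets=[
    [0, 0, 0.2, 0],
    [0, 0, 0.2, 0],
    [0, 0, 0.2, 0],
    [0, 0, 0.2, 0],
    [0, 0, 0, 0],
    [0, 0, 0, 0],
  ],
)

```text
time_s: 11.3
eef_pos: [557.2, 245.1, 173.8]
ee_rot: [0.0, -0.355, 0.935, -0.0]
force: [-0.8, -0.6, 3.7]
grip_width: 0.248
```

>>> apply_moves(
  targets=[
    [0, 0, 0.2, 0],
    [0, 0, 0.2, 0],
    [0, 0, 0.2, 0],
    [0, 0, 0.2, 0],
    [0, 0, 0.2, 0],
    [0, 0, 0, 0],
    [0, 0, 0, 0],
  ],
)

```text
time_s: 12.0
eef_pos: [557.3, 245.1, 164.6]
ee_rot: [0.001, -0.355, 0.935, -0.0]
force: [-1.5, -0.3, 11.4]
grip_width: 0.247
```

>>> apply_moves(
  targets=[
    [0, 0, 0.1, 0],
    [0, 0, 0.1, 0],
    [0, 0, 0, 0],
    [0, 0, 0, 0],
  ],
)

```text
time_s: 12.4
eef_pos: [557.3, 245.1, 162.7]
ee_rot: [0.001, -0.355, 0.935, -0.0]
force: [-3.8, -1.7, 12.5]
grip_width: 0.241
```

Run:
```python
from rig import readout
s=readout.sense();print(s["eef_pos"],s["joints"],s["force"],s["wrist_torque"])
```

```text
[557.27757944 245.10571338 162.74701791] [ 2.22155107e-01  6.28647068e-01  1.40046967e+00 -2.46064303e-05
  1.11099797e+00 -2.07475364e+00] [-3.75050991 -1.69109772 12.47919163] [-0.17746415  0.72563745  0.0323035 ]
```

>>> apply_moves(
  targets=[
    [0, 0, 0, 3],
    [0, 0, 0, 4],
    [0, 0, 0, 4],
    [0, 0, 0, 4],
    [0, 0, 0, 0],
  ],
)

```text
time_s: 12.9
eef_pos: [557.7, 245.2, 163.0]
ee_rot: [0.002, -0.229, 0.973, -0.0]
force: [-1.8, 0.6, 11.9]
grip_width: 0.247
```

Run:
```python
from rig import readout
s=readout.sense();print(s["eef_pos"],s["ee_rot"],s["force"],s["wrist_torque"])
```

```text
[557.71096339 245.19106566 163.04680146] [ 1.60663371e-03 -2.29138580e-01  9.73392485e-01 -1.78151402e-05] [-1.80990621  0.56260483 11.86475782] [-0.08203466  0.38138165  0.06606057]
```

>>> apply_moves(
  targets=[
    [0, 0, 0, 5],
    [0, 0, 0, 5],
    [0, 0, 0, 5],
    [0, 0, 0, 5],
    [0, 0, 0, 5],
    [0, 0, 0, 5],
    [0, 0, 0, 0],
  ],
)

```text
time_s: 13.6
eef_pos: [558.1, 245.2, 163.2]
ee_rot: [0.002, 0.031, 1.0, 0.001]
force: [0.4, 0.3, 11.0]
grip_width: 0.247
```

Run:
```python
from rig import readout
s=readout.sense();print(s["eef_pos"],s["ee_rot"],s["force"],s["wrist_torque"])
```

```text
[558.05429581 245.15549888 163.24757115] [2.18724856e-03 3.08989726e-02 9.99519993e-01 5.02253655e-04] [ 0.38992947  0.31241742 11.04641264] [-0.06930532  0.02597858  0.03583255]
```

>>> apply_moves(
  targets=[
    [0, 0, 0, 5],
    [0, 0, 0, 5],
    [0, 0, 0, 5],
    [0, 0, 0, 5],
    [0, 0, 0, 5],
    [0, 0, 0, 5],
    [0, 0, 0, 4],
    [0, 0, 0, 0],
  ],
)

```text
time_s: 14.4
eef_pos: [558.2, 245.1, 163.3]
ee_rot: [0.002, 0.322, 0.947, 0.001]
force: [0.1, 0.5, 11.6]
grip_width: 0.246
```

Run:
```python
from rig import readout,capture
import cv2
s=readout.sense();print(s["eef_pos"],s["ee_rot"],s["force"],s["wrist_torque"])
r=capture("wrist");cv2.imwrite("pics/w5.png",r["img"][100:350,220:420,::-1].repeat(2,0).repeat(2,1))
```

```text
[558.17239496 245.11298473 163.31220572] [0.00213891 0.32154153 0.94689235 0.0011597 ] [ 0.05292986  0.53548937 11.56747552] [-0.04722967 -0.04827094  0.04320491]
```

View pics/w5.png

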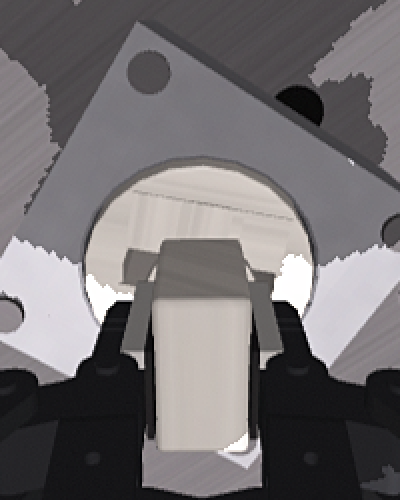

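>>> apply_moves(
  targets=[
    [0, 0, 0, 2],
    [0, 0, 0, 2],
    [0, 0, 0, 2],
    [0, 0, 0, 1],
    [0, 0, 0, 0],
  ],
)

```text
time_s: 14.95
eef_pos: [558.1, 245.1, 163.3]
ee_rot: [0.002, 0.378, 0.926, 0.001]
force: [1.0, -0.3, 12.4]
grip_width: 0.248
```

Run:
```python
from rig import readout
s=readout.sense();print(s["eef_pos"],s["ee_rot"],s["force"],s["wrist_torque"])
```

```text
[558.14880704 245.11295354 163.28271231] [0.00203793 0.37806923 0.92577422 0.00126044] [ 0.96295119 -0.30349974 12.40304423] [-0.08980478 -0.13104467 -0.0033648 ]
```

>>> apply_moves(
  targets=[
    [0, 0, 0, 1],
    [0, 0, 0, 1],
    [0, 0, 0, 0],
    [0, 0, 0, 0],
  ],
)

```text
time_s: 15.35
eef_pos: [558.1, 245.1, 163.3]
ee_rot: [0.002, 0.394, 0.919, 0.001]
force: [0.3, -1.3, 11.6]
grip_width: 0.244
```

Run:
```python
from rig import readout
s=readout.sense();print(s["eef_pos"],s["ee_rot"],s["force"],s["wrist_torque"])
```

```text
[558.13419816 245.13131705 163.28157695] [0.00199016 0.39393316 0.91913602 0.00129292] [ 0.25632475 -1.32545834 11.58143797] [-0.13700171 -0.1441521   0.01241015]
```

>>> apply_moves(
  targets=[
    [0, 0, 0, 1],
    [0, 0, 0, 1],
    [0, 0, 0, 0],
    [0, 0, 0, 0],
  ],
)

```text
time_s: 15.75
eef_pos: [558.2, 245.1, 163.3]
ee_rot: [0.002, 0.41, 0.912, 0.001]
force: [0.5, -0.4, 11.9]
grip_width: 0.246
```

Run:
```python
from rig import readout
s=readout.sense();print(s["eef_pos"],s["ee_rot"],s["force"],s["wrist_torque"])
```

```text
[558.16173234 245.13848866 163.29730936] [0.0020149  0.40988421 0.91213434 0.00134782] [ 0.4807647  -0.3968058  11.87968272] [-0.12560887 -0.09914151  0.03227644]
```

>>> apply_moves(
  targets=[
    [0, 0, 0, 1],
    [0, 0, 0, 0],
    [0, 0, 0, 0],
  ],
)

```text
time_s: 16.05
eef_pos: [558.2, 245.1, 163.3]
ee_rot: [0.002, 0.418, 0.909, 0.001]
force: [-1.0, -0.7, 11.3]
grip_width: 0.247
```

Run:
```python
from rig import readout
s=readout.sense();print(s["eef_pos"],s["ee_rot"],s["force"],s["wrist_torque"])
```

```text
[558.15366798 245.13112051 163.28806372] [0.00197129 0.41785157 0.90851217 0.00134909] [-0.96101428 -0.70566587 11.3047279 ] [-0.09578449 -0.09611114  0.01408274]
```

>>> apply_moves(
  targets=[
    [0, 0, 0, 1],
    [0, 0, 0, 0],
    [0, 0, 0, 0],
  ],
)

```text
time_s: 16.35
eef_pos: [558.1, 245.1, 163.3]
ee_rot: [0.002, 0.426, 0.905, 0.001]
force: [0.5, -0.1, 11.7]
grip_width: 0.247
```

Run:
```python
from rig import readout
s=readout.sense();print(s["eef_pos"],s["ee_rot"],s["force"],s["wrist_torque"])
```

```text
[558.14930907 245.13013926 163.27261647] [0.00195656 0.42577382 0.90482645 0.0013821 ] [ 0.50577128 -0.06094333 11.68907478] [-0.12007092 -0.09444159  0.01116655]
```

>>> apply_moves(
  targets=[
    [0, 0, 0, 0.7],
    [0, 0, 0, 0.3],
    [0, 0, 0, 0],
  ],
)

```text
time_s: 16.65
eef_pos: [558.1, 245.1, 163.3]
ee_rot: [0.002, 0.434, 0.901, 0.001]
force: [-0.2, -0.9, 12.5]
grip_width: 0.243
```

Run:
```python
from rig import readout
s=readout.sense();print(s["eef_pos"],s["ee_rot"],s["force"],s["wrist_torque"])
```

```text
[558.08690437 245.11126899 163.28779496] [0.00189153 0.43363669 0.90108486 0.00130745] [-0.22646533 -0.90570256 12.51671658] [-0.15475074  0.0095319   0.08769802]
```

>>> apply_moves(
  targets=[
    [0, 0, -0.1, 0],
    [0, 0, -0.1, 0],
    [0, 0, -0.1, 0],
    [0, 0, 0, 0],
  ],
)

```text
time_s: 17.05
eef_pos: [558.1, 245.1, 166.0]
ee_rot: [0.002, 0.434, 0.901, 0.001]
force: [1.1, -0.7, 10.0]
grip_width: 0.25
```

>>> apply_moves(
  targets=[
    [0, 0, -0.05, 0],
    [0, 0, -0.05, 0],
    [0, 0, 0, 0],
  ],
)

```text
time_s: 17.35
eef_pos: [558.1, 245.1, 166.9]
ee_rot: [0.002, 0.434, 0.901, 0.001]
force: [2.0, -0.1, 9.6]
grip_width: 0.247
```

Run:
```python
from rig import readout
s=readout.sense();print(s["eef_pos"],s["ee_rot"],s["force"],s["wrist_torque"])
```

```text
[558.07378599 245.09026385 166.86386193] [0.00180951 0.43361008 0.90109793 0.0012433 ] [ 2.02781545 -0.13532675  9.55742554] [-0.05196971 -0.32715537  0.06687846]
```

>>> apply_moves(
  targets=[
    [0, 0, -0.05, 0],
    [0, 0, -0.05, 0],
    [0, 0, -0.05, 0],
    [0, 0, 0, 0],
  ],
)

```text
time_s: 17.75
eef_pos: [558.1, 245.1, 168.2]
ee_rot: [0.002, 0.434, 0.901, 0.001]
force: [1.2, -0.8, 8.4]
grip_width: 0.246
```

>>> apply_moves(
  targets=[
    [0, 0, -0.05, 0],
    [0, 0, -0.05, 0],
    [0, 0, 0, 0],
  ],
)

```text
time_s: 18.05
eef_pos: [558.1, 245.1, 169.2]
ee_rot: [0.002, 0.434, 0.901, 0.001]
force: [1.6, -0.6, 7.7]
grip_width: 0.241
```

Run:
```python
from rig import readout
s=readout.sense();print(s["eef_pos"],s["ee_rot"],s["force"],s["wrist_torque"])
```

```text
[558.05575736 245.07885901 169.16689417] [0.00173146 0.43365453 0.90107671 0.00123535] [ 1.64259826 -0.55182727  7.70547013] [ 0.00998846 -0.43246742  0.0087434 ]
```

>>> apply_moves(
  targets=[
    [0, 0, -0.05, 0],
    [0, 0, -0.03, 0],
    [0, 0, 0, 0],
  ],
)

```text
time_s: 18.35
eef_pos: [558.0, 245.1, 169.7]
ee_rot: [0.002, 0.434, 0.901, 0.001]
force: [2.8, 0.3, 7.7]
grip_width: 0.244
```

>>> apply_moves(
  targets=[
    [0, 0, -0.05, 0],
    [0, 0, 0, 0],
  ],
)

```text
time_s: 18.55
eef_pos: [558.0, 245.1, 169.8]
ee_rot: [0.001, 0.434, 0.901, 0.001]
force: [5.4, 1.2, 3.6]
grip_width: 0.245
```

The force drops at TCP z = 169.8, exactly the predicted notch height, so the lugs are seated. Releasing.

>>> apply_moves(
  targets=[
    [0, 0, 0, 0],
    [0, 0, 0, 0],
    [0, 0, 0, 0],
    [0, 0, 0, 0],
    [0, 0, 0, 0],
  ],
  grip=5,
)

```text
time_s: 19.05
eef_pos: [556.9, 245.0, 169.0]
ee_rot: [-0.0, 0.434, 0.901, -0.0]
force: [0.2, 0.0, -0.2]
grip_width: 0.588
```

Run:
```python
from rig import readout,capture
import cv2
from h import *
s=readout.sense();print(s["eef_pos"],s["force"],s["wrist_torque"],s["grip_width"])
r=capture("wrist");cv2.imwrite("pics/w6.png",r["img"][:,:,::-1])
```

```text
[556.88845138 245.01002866 169.02351235] [ 0.19037806  0.04092243 -0.16606626] [0.00181186 0.05776287 0.04427527] 0.5879582781294654
```

View pics/w6.png

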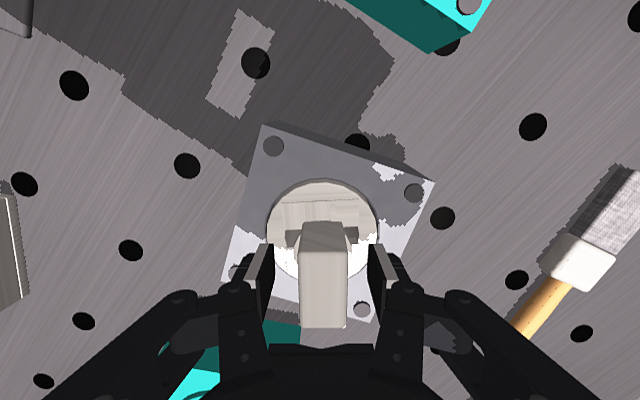

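Released, with both fingers clear of the head. Retreating upward to check.

>>> apply_moves(
  targets=[
    [0, 0, -1, 0],
    [0, 0, -2, 0],
    [0, 0, -3, 0],
    [0, 0, -3, 0],
    [0, 0, -3, 0],
    [0, 0, -1.3, 0],
    [0, 0, 0, 0],
    [0, 0, 0, 0],
  ],
)

```text
time_s: 19.9
eef_pos: [556.8, 244.9, 300.9]
ee_rot: [-0.001, 0.434, 0.901, -0.001]
force: [0.1, 0.1, 0.1]
grip_width: 0.584
```

Run:
```python
from rig import readout,capture
import cv2
from h import *
s=readout.sense();print(s["eef_pos"],s["force"])
r=capture("wrist");i=r["img"][:,:,::-1];cv2.imwrite("pics/w7.png",cv2.resize(i[130:280,245:395],(600,600),interpolation=cv2.INTER_CUBIC))
o=[]
for c,(x,y) in [("side",(200,90)),("scene",(310,130))]:
    q=capture(c);o.append(cv2.resize(q["img"][y:y+130,x:x+130,::-1],(400,400),interpolation=cv2.INTER_CUBIC))
cv2.imwrite("pics/fin.png",np.hstack(o))
```

```text
[556.75002443 244.92129436 300.92065348] [0.0795726  0.0677712  0.06031506]
```

View pics/w7.png

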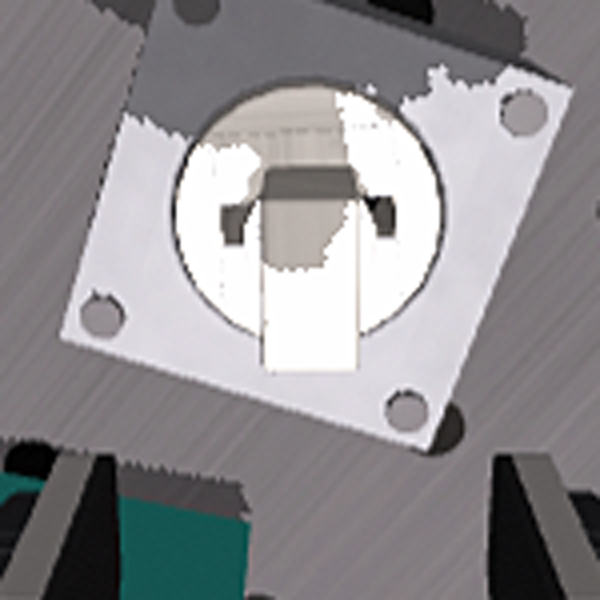

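View pics/fin.png

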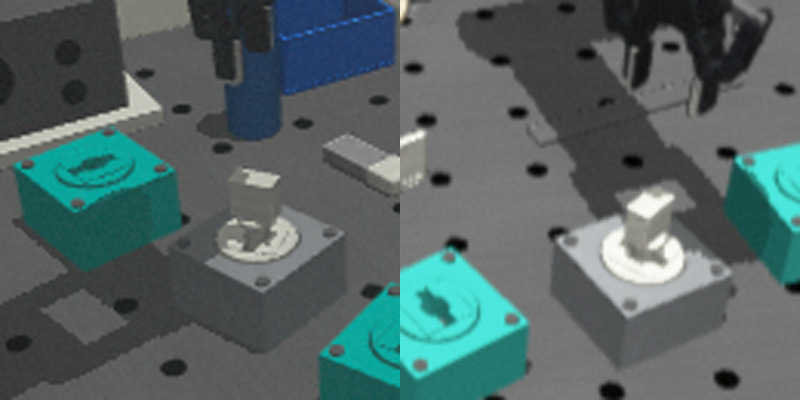

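The pictures show the post upright in the sleeve with its head across the slot line: the slots are visible on both sides of the head in the wrist crop, at (235,222) and (382,215). The gripper is well clear, so I'm handing in.

Run:
```python
from rig import readout,capture,ctrl
from h import *
r=capture("wrist")
P=np.array([onz(r,(245+x/4,130+y/4),129) for x,y in [(262,198),(358,198),(358,372),(262,372)]])
print(P.mean(0),np.linalg.norm(P[0]-P[1]),np.linalg.norm(P[1]-P[2]))
print(ctrl.finish_job())
```

```text
[558.205793   245.65974305] 20.459240851086093 39.8831462165699
the job is handed in; nothing more can be done
None
```

I took the bar-headed post out of the middle bore, locked it in the grey block's bayonet socket, let go and handed the job in at about 20 s. No verdict is reported.

**Insertion:** I aligned the post with the slots, seen at about 41.5° in the wrist picture. It went in with no force until the spring. I pushed until the lugs were under the roof (head about 103 mm above the block's origin), then turned it about 93° clockwise. The wrist torque rose only to about 0.09 N m near the end, so I stopped there and did not press on the stop.

**Force:** the largest reading was about 12.5 N upward (about 15 N of spring push) and 5 N sideways. The wrist sensor only reads through the tool, so the load on the socket itself was not measured directly.

**Locking:** raising the gripper with the spring, the post passed the roof level and seated at a tool height of 169.8 mm. That puts the head at about 110 mm, as expected when locked.

**Final pictures:**
- The post stands upright in the sleeve, its head across the slots. The head's long axis is about 0.3 rad from the block's y axis.
- The head centre measures (558.2, 245.7) mm against (558.0, 245.1) mm for the socket.
- The gripper is about 130 mm above its release height and touches nothing.

**Not fully checked or in disagreement:**
- Two wrist views disagreed by 1–2 mm on the sleeve position along the tool's x axis. I moved a compromise 1.2 mm, and the post went in without side force.
- In the last picture the head's width measured 20.5 mm instead of 22 mm, probably because glare blurred the edges; its length measured 39.9 mm.
- I last saw the ball and cone pins standing undisturbed just after lifting the post, and did not look at them again. The arm stayed away from the rack after that.

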